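# Find the heavy side of a microtome handwheel and hold it down

### The job

The microtome's handwheel is out of balance and its closed cover hides which side is heavy. Take the black crank handle in a light grip, turn the wheel slowly at least half a turn to feel which side is heavy, and then bring that heavy side straight down. Finish still holding the handle there, with the wheel still, so that I can fit the trim weight at the top; leave the other things on the bench as they are.

Things in the scene. Friction and masses are not known exactly. Their poses are not given: they have to be found in the camera images.
- microtome: White and grey rotary microtome, fixed: base 400 (x) x 250 (y) x 55 mm; housing 240 mm wide, 275 mm high over its rear 260 mm; blade holder and specimen head at its front (-x); handwheel on its right side (-y). Origin: on the bench, under the wheel's axle in x, mid-width; z up. Place and yaw differ each time.
- wheel_face (a point): Centre of the handwheel's front: a grey cover in the plane of the black rim's face, 145 mm above the bench. The closed wheel is 170 mm across, 36 mm thick. Axes as the microtome's: y along the axle INTO the machine, z up. Drive uncoupled, brake dragging evenly: the wheel stays where it is left and takes about 0.37 N m to turn, plus or minus the pull of the hidden heavy side.
- axle (a point): Point in free air on the axle line, 54 mm out (-y) from wheel_face, level with the middle of the crank handle; same axes. The heavy side pulls with 0.20 to 0.31 N m when level with the axle, so cranking takes 0.9 to 10.5 N at the handle: stiffer while it rises, easier while it sinks, drag alone with it at top or bottom. Where it sits on the wheel differs each time; all else is balanced.
- crank_handle: Black revolving sleeve, 24 mm diameter, 84 mm long, parallel to the axle, 65 mm off it. Origin: mid-sleeve, on its centre line, 54 mm out from the rim face; y runs along it into the machine, x and z turn freely about y. Crank it right round pinched from above, fingers closing square to it, at or beyond mid-sleeve or leaning outwards 15 to 30 degrees. Light grip: at most 50 N per finger.
- handwheel (a joint): Angle of the handwheel in rad, unlimited. 0: crank handle at the top; grows clockwise as seen when facing the wheel from the handle's side (+ quarter turn: handle at the axle's +x side). Turn it slowly, never over 4 rad/s. It does not tell where the heavy side is. At rest the drag hides part of the pull: feel it while turning, or as each short step at one brisk, even pace ends.
- trim_weight: Loose bystander: knobbed brass trim weight, 30 mm diameter, 24 mm high, standing under the wheel. Origin: centre of its underside.
- brush: Loose bystander: flat brush with a wooden handle, 170 mm long, 42 mm wide, 20 mm high, lying along its own x, behind the wheel's foot. Origin: underside, mid-length.
- blade_box: Loose bystander: flat white blade dispenser 62 x 32 x 14 mm, in front of the wheel's foot. Origin: centre of its underside.
- dropper_bottle: Loose bystander: amber dropper bottle with a white nozzle, 52 mm diameter, 140 mm high. Origin: centre of its underside.
- slide_box: Loose bystander: closed grey slide box 97 x 177 x 35 mm. Origin: centre of its underside.
- calculator: Loose bystander: desk calculator 150 x 105 x 22 mm. Origin: centre of its underside.
- specimen_pot: Loose bystander: white lidded pot, 60 mm diameter, 75 mm high. Origin: centre of its underside.

How it is judged:
On the way, in this order (a step that is already met when the one before it is completed fails the run):
1. the crank handle is taken (contact force between the fingers and crank_handle above 2 N), for 0.2 s.
2. holding the handle, the wheel has been turned half a turn (handle over 125 mm from where it began, that is 148 degrees or more) (distance of crank_handle from where it was at the start of the episode above 0.125 m and contact force between the fingers and crank_handle above 1 N), for 0.05 s.
At the end, for the whole second after the job is handed in: The wheel's heavy side is straight below the axle within 0.30 rad (17 degrees), the fingers still hold the crank handle (over 2 N), and the wheel stands still (under 0.1 rad/s) (angle between balance_c0's own z axis and vertical below 0.3 rad and contact force between the fingers and crank_handle above 2 N and velocity of joint handwheel between -0.1 and 0.1 rad/s); the arm keeps its last pose, push and grip.
It fails at once if the crank handle is squeezed (finger contact forces on it add up to over 110 N) (contact force between the fingers and crank_handle above 110 N).
It fails at once if the wheel is spun faster than 4 rad/s (velocity of joint handwheel above 4 rad/s or velocity of joint handwheel below -4 rad/s).
It fails at once if a bystander is moved by more than 25 mm (distance of any of trim_weight, brush, blade_box, dropper_bottle, slide_box, calculator, specimen_pot from where it was at the start of the episode above 0.025 m).
It also fails if it takes over 64 s, if anything falls off the work surface, if the arm or the gripper's body presses on something with over 40 N, if the wrist force passes 120 N, or if a joint passes its speed limit or range.

### The arm

A 6-joint arm with a two-finger parallel gripper is mounted at the origin on the work surface. World frame = base frame: x ahead of the robot, y to its left, z up, the work surface at z = 0. Lengths are in m, angles in rad, forces in N, time in s.
With the tool pointing down it reaches from about 0.35 to 0.975 m from the base axis. Payload 17.4 kg.
Tool frame: the origin (TCP) lies on the centre line of the jaws, within the pads' length; the fingertips stand 17 mm ahead of it and the grasp point (between the pads) lies 2 mm behind it; z points along the fingers, y is the direction in which the jaws open and shut (so a half turn about z gives the same grasp; the last joint's range is limited). The gripper opens to 85 mm and grips with 20 to 120 N. Pads are 22 mm wide; open, the fingers measure 114 mm over their backs; the gripper's body (76 mm by 85 mm) begins 54 mm behind the grasp point. The pads swing forward as they close: fully open they stand 13 mm farther back than shut.
Start: joints at [1.09, 0.116, 1.442, -0, 1.584, -0.038], TCP at [0.289, 0.61, 0.248] pointing down, gripper open.
Joint ranges: [-2.83, 2.83], [-0.83, 2.19], [0.07, 2.5], [-1.14, 4.28], [0.01, 3], [-2.97, 2.97]. Speed limits (rad/s): [1.89, 1.89, 2.22, 3.14, 3.14, 3.14].

### API

Orientations are given as a unit quaternion [w, x, y, z].
In Python, from plant import robot gives the robot as it stands. Calls block until the motion is done:
- robot.move_ptp(position, orientation): joint-space move of the TCP to a pose.
- robot.line_to(position, frame=None, speed=0.15, contact_N=None): straight line of the TCP; frame=None keeps the orientation; speed is the mean speed in m/s. With contact_N (N) it stops when the force on the tool has changed by that much, and returns True; else False.
- robot.move_joints(angles): joint-space move.
- robot.move_gripper(opening): finger opening in m; the grip force is fixed at half the most; returns when the fingers have stopped.
- robot.pause(seconds).
- robot.ik(position, orientation): joint angles nearest the present ones, or None.
- robot.camera(name): name is "side" or "top"; returns a dict with "image" (384x512x3 uint8, red, green, blue), "range_z" (384x512 float32, m along the optical axis (not along the pixel's ray), 0 where there is no reading), "camera_matrix" (3x3 intrinsics, pixels), "k1" (the pictures are not rectified: a ray, as slopes to the right and down, at radius r is drawn at 1 + k1 r^2 times it, then the intrinsics apply), "eye" and "rotation" of the camera in the world. Camera axes: x right, y up, looking along -z (the intrinsics and any distortion apply to the point x, -y, -z); pixel columns grow to the right and rows downward; lengths in m; the calibration is good to about 2 mm. A picture is of the moment at which its call begins.
A pose or a line that the arm cannot do raises robot.Unreachable and nothing moves.
- robot.job_done(): hands the job in, once; it reports no verdict.
Readings, each from a call of its own:
- robot.read_time_s(): time.
- robot.read_q(): joint angles.
- robot.read_qvel(): joint speeds.
- robot.read_effort(): joint torques, N m.
- robot.read_tcp_pos(): TCP position.
- robot.read_ee_rot(): TCP orientation.
- robot.read_contact_force(): force on the tool from outside, world axes, zero at the start.
- robot.read_ft_torque(): the same for the moment, N m.
- robot.read_grip_width(): finger opening in m.
Only numpy, scipy, OpenCV 4.12 (cv2) and the standard library are available. Lean on these libraries where they do the work, as an engineer would, in place of code of your own. Each camera call takes 0.05 s, during which the arm holds its last target. There are 200 camera calls.

## Working session

There is one attempt and no reset: what is moved stays moved. The work goes in short steps, each a Python script; the robot and the scene stay as the last script left them, time stands still between calls to the robot, and variables do not carry over. Pictures are saved under pics/ and viewed, about 8 in all and at most 12, crops included, and the job is handed in when it is done.

```bash
mkdir -p pics; ls; cat > h.py <<'E'
import numpy as np, cv2
from plant import robot
def cloud(c):
    K=c["camera_matrix"];z=c["range_z"];h,w=z.shape
    u,v=np.meshgrid(np.arange(w),np.arange(h))
    d=cv2.undistortPoints(np.stack([u,v],-1).reshape(-1,1,2).astype(float),K,np.array([c["k1"],0,0,0.])).reshape(h,w,2)
    P=np.stack([d[...,0]*z,-d[...,1]*z,-z],-1)
    P=P@np.array(c["rotation"]).T+np.array(c["eye"]); P[z==0]=np.nan
    return P
E
python3 - <<'E'
from h import *
for n in("side","top"):
    c=robot.camera(n); cv2.imwrite(f"pics/{n}0.png",cv2.resize(c["image"][...,::-1],(768,576)))
    np.save(n+"0.npy",cloud(c)); print(n,c["eye"],c["rotation"],c["k1"],c["camera_matrix"])
print(robot.read_time_s(),robot.read_ee_rot(),robot.read_grip_width())
E
```

```text
picsTraceback (most recent call last):
  File "<stdin>", line 4, in <module>
  File "h.py", line 8, in cloud
    P=P@np.array(c["rotation"]).T+np.array(c["eye"]); P[z==0]=np.nan
      ~^~~~~~~~~~~~~~~~~~~~~~~~~~
ValueError: matmul: Input operand 1 has a mismatch in its core dimension 0, with gufunc signature (n?,k),(k,m?)->(n?,m?) (size 4 is different from 3)
```

View pics/side0.png

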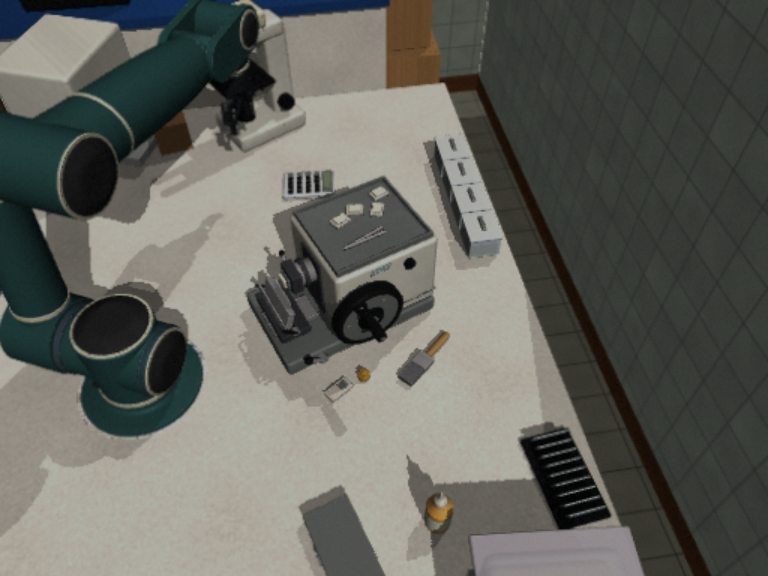

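The side view shows the microtome in the middle. Its wheel is at about (367,311) and the handle sticks out to about (380,336). The brass weight is at (363,374), the blade box at (339,388) and the brush at (425,357). `rotation` is a quaternion, so I'll fix the helper.

```bash
sed -i 's/np.array(c\["rotation"\]).T/R.from_quat(c["rotation"],scalar_first=True).as_matrix().T/; 1a from scipy.spatial.transform import Rotation as R' h.py
python3 - <<'E'
from h import *
for n in("side","top"):
    c=robot.camera(n); im=c["image"][...,::-1]
    if n=="side": im=im[150:270,150:310]; im=cv2.resize(im,(800,600),interpolation=cv2.INTER_CUBIC)
    else: im=cv2.resize(im,(768,576))
    cv2.imwrite(f"pics/{n}1.png",im)
    P=cloud(c); np.save(n+"0.npy",P); print(n,c["eye"],c["rotation"],c["k1"],c["camera_matrix"].tolist())
    z=P[...,2]; m=(abs(z-.275)<.02)&(P[...,0]<1.1); 
    if m.sum()>50:
        print("top",m.sum(),[np.round(x,3).tolist() for x in cv2.minAreaRect(P[m][:,:2].astype(np.float32))[:2]],cv2.minAreaRect(P[m][:,:2].astype(np.float32))[2])
    if n=="side": 
        for u,v in [(243,207),(250,212),(253,222),(238,213),(264,205),(242,249),(275,175)]: print(u,v,np.round(P[v,u],3))
print(robot.read_time_s(),robot.read_ee_rot(),robot.read_grip_width())
E
```

```text
side [ 0.42610312 -0.88517111  1.31199029] [ 0.93786285  0.33786172 -0.020028   -0.07656111] 0.0400479996218433 [[437.2228655695855, 0.0, 250.40523625010076], [0.0, 437.2228655695855, 192.44053639244754], [0.0, 0.0, 1.0]]
top 5119 [[0.166, 0.503], [0.89, 1.097]] 11.661764144897461
243 207 [ 0.52  -0.045  0.217]
250 212 [ 0.546 -0.017  0.15 ]
253 222 [ 0.542 -0.107  0.216]
238 213 [ 0.506 -0.023  0.16 ]
264 205 [0.6   0.016 0.134]
242 249 [ 0.507 -0.077  0.024]
275 175 [0.643 0.058 0.233]
top [0.30865838 0.07044751 1.84059293] [-0.70254428 -0.04848169  0.05542309  0.70782013] 0.052886794299420566 [[473.36106188978624, 0.0, 252.39890930203651], [0.0, 473.36106188978624, 193.26315701453515], [0.0, 0.0, 1.0]]
top 5077 [[0.545, 0.164], [0.258, 0.239]] 20.708450317382812
0.15 [-1.16092217e-04  2.19628927e-01  9.75583384e-01 -4.26031013e-04] 0.08534614920710636
```

View pics/side1.png

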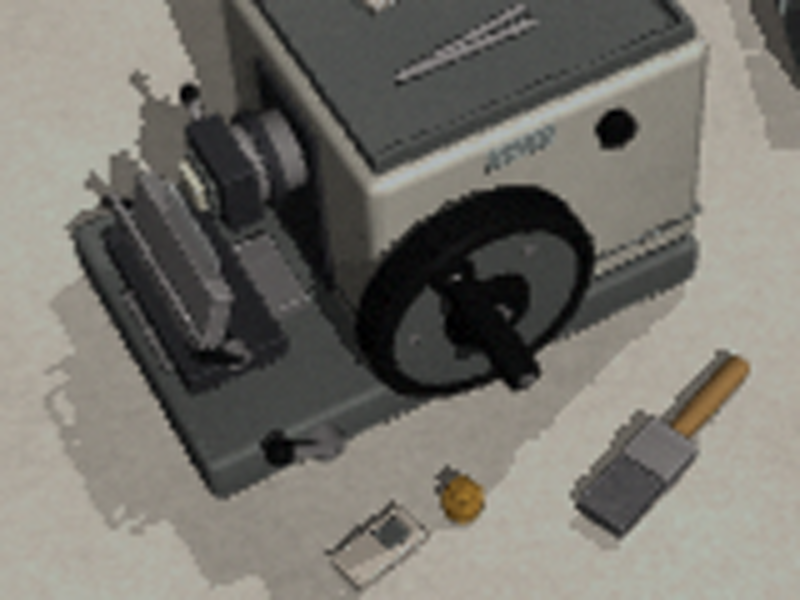

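View pics/top1.png

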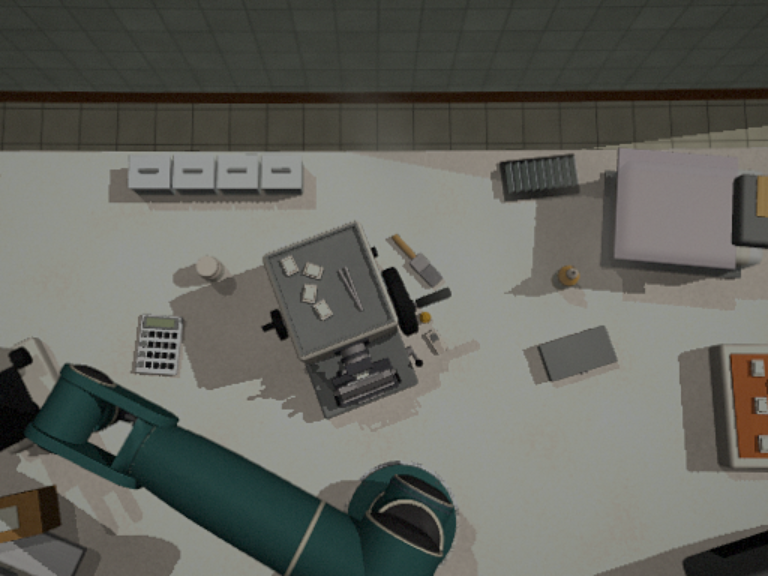

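The crop shows the wheel centred at about (475,290). The handle runs from about (455,275) to its tip at (525,375), near the top of the wheel. The top view shows the housing turned about 20° and the handle tip at about (448,293). Next I'll fit the wheel plane and the handle.

```bash
python3 - <<'E'
from h import *
S=np.load("side0.npy");T=np.load("top0.npy")
# housing wall normal from the side view, via yaw from the top face
for nm,P in(("side",S),("top",T)):
    Q=P.reshape(-1,3); Q=Q[(Q[:,0]>.3)&(Q[:,0]<.8)&(Q[:,1]>-.2)&(Q[:,1]<.4)]
    h=Q[abs(Q[:,2]-.275)<.012]; print(nm,"housing top",len(h),cv2.minAreaRect(h[:,:2].astype(np.float32)))
# side wall plane fit
Q=S.reshape(-1,3); Q=Q[(Q[:,0]>.3)&(Q[:,0]<.8)&(Q[:,1]>-.2)&(Q[:,1]<.4)]
w=Q[(Q[:,2]>.18)&(Q[:,2]<.25)]
for yaw0 in np.radians([18,19,20,21,22]):
    n=np.array([np.sin(yaw0),-np.cos(yaw0)]); d=w[:,:2]@n
    hi,ed=np.histogram(d,np.arange(-.1,.3,.004)); print(np.degrees(yaw0).round(),[(round(ed[i],3),int(hi[i])) for i in np.argsort(-hi)[:3]])
yaw=np.radians(20.7); n=np.array([np.sin(yaw),-np.cos(yaw)]); x=np.array([np.cos(yaw),np.sin(yaw)])
for nm,P in(("side",S),("top",T)):
    Q=P.reshape(-1,3); Q=Q[(Q[:,0]>.3)&(Q[:,0]<.8)&(Q[:,1]>-.2)&(Q[:,1]<.4)&(Q[:,2]>.06)]
    d=Q[:,:2]@n; s=Q[:,:2]@x
    hi,ed=np.histogram(d,np.arange(.05,.35,.004)); print(nm,"d hist",[(round(e,3),int(k)) for e,k in zip(ed,hi) if k])
    for lo in np.arange(.12,.32,.01):
        m=(d>=lo)&(d<lo+.01)
        if m.sum()>3: print(nm,round(lo,3),m.sum(),"s",s[m].min().round(3),np.median(s[m]).round(3),s[m].max().round(3),"z",Q[m,2].min().round(3),np.median(Q[m,2]).round(3),Q[m,2].max().round(3))
E
```

```text
side housing top 3314 ((0.546228289604187, 0.16062301397323608), (0.24397774040699005, 0.2321224957704544), 20.606847763061523)
top housing top 4231 ((0.5446494221687317, 0.164585679769516), (0.2511082589626312, 0.2302265167236328), 20.52309799194336)
18.0 [(np.float64(0.128), 268), (np.float64(0.132), 240), (np.float64(0.176), 127)]
19.0 [(np.float64(0.14), 364), (np.float64(0.136), 187), (np.float64(0.144), 171)]
20.0 [(np.float64(0.152), 351), (np.float64(0.148), 332), (np.float64(0.192), 155)]
21.0 [(np.float64(0.16), 495), (np.float64(0.2), 154), (np.float64(0.164), 113)]
22.0 [(np.float64(0.172), 338), (np.float64(0.168), 283), (np.float64(0.208), 137)]
side d hist [(np.float64(0.05), 139), (np.float64(0.054), 149), (np.float64(0.058), 139), (np.float64(0.062), 153), (np.float64(0.066), 185), (np.float64(0.07), 157), (np.float64(0.074), 112), (np.float64(0.078), 134), (np.float64(0.082), 104), (np.float64(0.086), 115), (np.float64(0.09), 133), (np.float64(0.094), 117), (np.float64(0.098), 120), (np.float64(0.102), 137), (np.float64(0.106), 110), (np.float64(0.11), 141), (np.flo
[... 3893 characters left out ...]
19 0.501 0.629 z 0.103 0.204 0.252
top 0.17 151 s 0.337 0.481 0.614 z 0.062 0.217 0.239
top 0.18 145 s 0.34 0.483 0.579 z 0.06 0.218 0.236
top 0.19 130 s 0.415 0.492 0.581 z 0.157 0.219 0.236
top 0.2 41 s 0.426 0.475 0.566 z 0.161 0.217 0.232
top 0.21 17 s 0.461 0.471 0.498 z 0.156 0.214 0.222
top 0.22 20 s 0.46 0.471 0.484 z 0.201 0.214 0.22
top 0.23 20 s 0.461 0.471 0.483 z 0.209 0.215 0.23
top 0.24 20 s 0.46 0.472 0.482 z 0.202 0.215 0.221
top 0.25 19 s 0.461 0.47 0.483 z 0.205 0.211 0.224
top 0.26 20 s 0.46 0.469 0.483 z 0.202 0.215 0.222
top 0.27 20 s 0.46 0.472 0.484 z 0.204 0.213 0.222
top 0.28 21 s 0.46 0.47 0.483 z 0.203 0.216 0.222
top 0.29 13 s 0.46 0.469 0.482 z 0.204 0.214 0.222
```

Yaw is about 20.7°. The rim face is at d≈0.201, and the axle at s≈0.4975, z≈0.145. The handle is at s≈0.4715, z≈0.205, a radius of about 65 mm, which matches the text, so its angle is about -23.5°. I'll check reachability round the whole circle and then approach.

```bash
cat >> h.py <<'E'
yaw=np.radians(20.7); X=np.array([np.cos(yaw),np.sin(yaw),0]); N=np.array([np.sin(yaw),-np.cos(yaw),0]); Z=np.array([0,0,1.])
C=.4975*X+.145*Z; D=.201+.060; LEAN=np.radians(20); RAD=.065; SGN=1
tz=-(np.cos(LEAN)*Z+np.sin(LEAN)*N)
def quat(s=SGN):
    y=s*X; return R.from_matrix(np.c_[np.cross(y,tz),y,tz]).as_quat(scalar_first=True)
def rad(a): return np.sin(a)*X+np.cos(a)*Z
def tan(a): return np.cos(a)*X-np.sin(a)*Z
def pos(a,r=RAD,back=0): return C+D*N+r*rad(a)+(.002-back)*tz
def ang(p):  # handle angle from TCP
    v=np.array(p)-C-.002*tz; return np.arctan2(v@X,v[2])
def rforce(): return np.array(robot.read_contact_force())
E
python3 - <<'E'
from h import *
for s in(1,-1):
    print(s,[None if (q:=robot.ik(pos(a),quat(s))) is None else np.round(q,2).tolist() for a in np.radians([-23.5,66,156,246])], np.round(robot.ik(pos(np.radians(-23.5),back=.15),quat(s)),2))
E
```

```text
1 [[-0.33, -0.05, 1.71, 0.27, 1.7, -0.68], [-0.24, 0.12, 1.59, 0.29, 1.63, -0.62], [-0.27, 0.13, 1.73, 0.28, 1.5, -0.68], [-0.36, -0.05, 1.85, 0.26, 1.57, -0.75]] [-0.39 -0.01  1.45  0.27  1.94 -0.68]
-1 [[-0.33, -0.05, 1.71, 0.27, 1.7, 2.46], [-0.24, 0.12, 1.59, 0.29, 1.63, 2.53], [-0.27, 0.13, 1.73, 0.28, 1.5, 2.46], [-0.36, -0.05, 1.85, 0.26, 1.57, 2.39]] [-0.39 -0.01  1.45  0.27  1.94  2.46]
```

```bash
python3 - <<'E'
from h import *
p=np.array(robot.read_tcp_pos()); q0=robot.read_ee_rot(); a0=np.radians(-23.5)
robot.line_to(p+[0,0,.2],speed=.3)
robot.move_ptp(pos(a0,back=.2),quat())
robot.move_gripper(.055); print("w",robot.read_grip_width())
robot.line_to(pos(a0,back=.09),speed=.2)
for n in("side","top"):
    c=robot.camera(n); im=c["image"][...,::-1]
    im=im[130:250,180:340] if n=="side" else im[140:260,210:370]
    cv2.imwrite(f"pics/{n}2.png",cv2.resize(im,(600,450),interpolation=cv2.INTER_CUBIC))
cv2.imwrite("pics/both2.png",np.hstack([cv2.resize(cv2.imread(f"pics/{n}2.png"),(400,300)) for n in("side","top")]))
print(robot.read_time_s(),rforce())
E
```

```text
w 0.05475869900112535
4.9917 [ 0.47623617  0.18397815 -0.20336537]
```

View pics/both2.png

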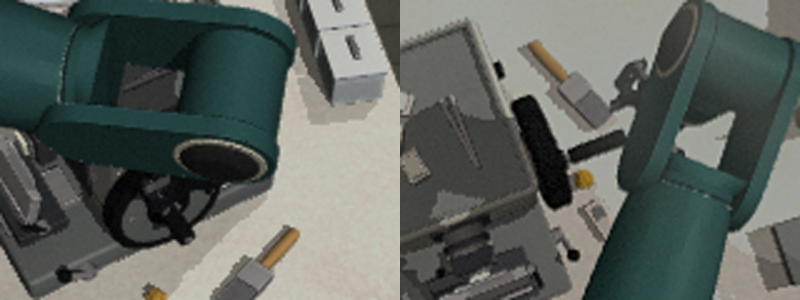

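The arm is above the handle with its wrist clear of the housing. In the right half, the handle is at about (595,145) and the gripper's tip at about (625,90). Next I'll descend and close in small steps.

```bash
python3 - <<'E'
from h import *
a0=np.radians(-23.5)
print("hit",robot.line_to(pos(a0),speed=.08,contact_N=8), rforce().round(2))
for o in (.034,.030,.027,.026,.025,.0245,.024,.0235,.023,.0225,.022):
    robot.move_gripper(o); w=robot.read_grip_width(); f=rforce()
    print(o,round(w,5),"lag",round((w-o)*1e3,2),"fx,n,z",(f@X).round(2),(f@N).round(2),f[2].round(2))
    if w-o>.0012: break
print(robot.read_time_s(), np.round(robot.read_tcp_pos()-pos(a0),4))
E
```

```text
hit False [-0.16 -0.12  0.53]
0.034 0.03448 lag 0.48 fx,n,z -0.62 0.48 0.16
0.03 0.02996 lag -0.04 fx,n,z 0.22 -0.39 0.68
0.027 0.0273 lag 0.3 fx,n,z 0.77 -0.09 0.51
0.026 0.02561 lag -0.39 fx,n,z 0.56 -0.08 0.54
0.025 0.02507 lag 0.07 fx,n,z -1.65 0.7 0.63
0.0245 0.02417 lag -0.33 fx,n,z -2.53 0.3 -0.27
0.024 0.02378 lag -0.22 fx,n,z -2.29 0.89 -1.05
0.0235 0.0233 lag -0.2 fx,n,z -1.92 2.27 0.59
0.023 0.02336 lag 0.36 fx,n,z -2.76 1.46 0.57
0.0225 0.0227 lag 0.2 fx,n,z -3.29 1.54 2.47
0.022 0.02299 lag 0.99 fx,n,z -3.84 1.94 3.82
8.7667 [ 0.     -0.      0.0001]
```

```bash
python3 - <<'E'
from h import *
a0=np.radians(-23.5)
t=robot.read_time_s(); print("w",np.mean([robot.read_grip_width() for _ in range(20)]),robot.read_time_s()-t)
for o in (.022,.021,.020,.019):
    robot.move_gripper(o); 
    w=np.mean([robot.read_grip_width() for _ in range(20)])
    p=np.array(robot.read_tcp_pos()); out=[]
    for h in (.001,.002,.003):
        robot.line_to(pos(a0,RAD+h),speed=.05); out.append(round(float(rforce()@rad(a0)),1))
    robot.line_to(pos(a0),speed=.05); f=rforce()
    print(o,round(w,5),"pull",out,"back",(f@rad(a0)).round(1),(f@tan(a0)).round(1),(f@N).round(1))
    if out[-1]<-12: break
print(robot.read_time_s())
E
```

```text
w 0.02298862445681006 0.0
0.022 0.02263 pull [-8.3, -17.2, -27.8] back 2.8 -0.7 2.5
9.9833
```

The grip holds at least 28 N radially at about 9 N/mm, and the fingers are only about 1 mm past contact. I'll crank in even short steps, correcting the centre from the radial force as I go.

```bash
cat > crank.py <<'E'
from h import *
import json,os
st=json.load(open("st.json")) if os.path.exists("st.json") else dict(a=np.radians(-23.5),dc=[0,0,0],log=[])
def crank(total,step=8,speed=.06,limit=45):
    dc=np.array(st["dc"]); n=int(round(abs(total)/step)); sg=np.sign(total)
    for _ in range(n):
        a=st["a"]+sg*np.radians(step)
        robot.line_to(pos(a)+dc,speed=speed)
        f=np.mean([rforce() for _ in range(10)],0); st["a"]=a
        fr,ft,fn=f@rad(a),f@tan(a),f@N
        st["log"].append([float(v) for v in(sg,a,fr,ft,fn,robot.read_time_s(),*dc)])
        dc=dc+.4*fr/9500*rad(a)
        if max(abs(fr),abs(ft),abs(fn))>limit: print("LIMIT"); break
    st["dc"]=dc.tolist(); json.dump(st,open("st.json","w"))
    L=np.array(st["log"][-n:])
    for r in L[::2]: print(int(r[0]),"a %.0f fr %.1f ft %.1f fn %.1f t %.1f"%(np.degrees(r[1]),*r[2:6]))
    print("dc mm",(dc@X*1e3).round(2),(dc[2]*1e3).round(2),"w",np.mean([robot.read_grip_width() for _ in range(20)]).round(5))
E
python3 -c "
from crank import *
crank(96)"
```

```text
1 a -16 fr 1.1 ft 7.0 fn 3.6 t 10.3
1 a 0 fr 1.9 ft 7.6 fn 4.5 t 10.9
1 a 16 fr 1.8 ft 6.9 fn 4.9 t 11.5
1 a 32 fr 1.4 ft 5.8 fn 5.8 t 12.1
1 a 48 fr 1.2 ft 2.7 fn 6.2 t 12.7
1 a 64 fr 0.7 ft 2.6 fn 6.8 t 13.3
dc mm 0.21 0.6 w 0.02299
```

The handle follows with small side forces, and the tangential force varies with angle. I'll complete the turn one way and then reverse, to separate drag from the pull.

```bash
cat > fit.py <<'E'
from crank import *
from scipy.optimize import least_squares
L=np.array(st["log"])
for sg in(1,-1):
    M=L[L[:,0]==sg][1:]
    if len(M)<20: continue
    a=M[:,1]; A=np.c_[np.ones(len(a)),np.cos(a),np.sin(a)]
    x,*_=np.linalg.lstsq(A,M[:,3],rcond=None)
    print(sg,"const %.2f amp %.2f phase(max ft) %.1f deg rms %.2f"%(x[0],np.hypot(x[1],x[2]),np.degrees(np.arctan2(x[2],x[1])),np.std(M[:,3]-A@x)))
    print("  ft by angle",[(int(round(np.degrees(q))),round(f,1)) for q,f in zip(a,M[:,3])][::3])
E
python3 -c "
from crank import *
crank(272)
c=robot.camera('side'); cv2.imwrite('pics/s3.png',cv2.resize(c['image'][130:250,180:340,::-1],(800,600)))"; python3 fit.py
```

```text
1 a 80 fr 1.0 ft 1.8 fn 6.0 t 13.9
1 a 96 fr 0.4 ft 1.1 fn 6.2 t 14.5
1 a 112 fr -1.8 ft 0.3 fn 6.4 t 15.1
1 a 128 fr 0.3 ft -1.7 fn 6.5 t 15.7
1 a 145 fr 1.1 ft -1.3 fn 5.8 t 16.3
1 a 161 fr 0.8 ft -1.2 fn 5.3 t 16.9
1 a 177 fr -0.5 ft 1.3 fn 4.6 t 17.5
1 a 193 fr -0.3 ft 4.4 fn 4.7 t 18.1
1 a 209 fr 1.1 ft 6.1 fn 4.3 t 18.7
1 a 225 fr 3.8 ft 7.1 fn 4.1 t 19.3
1 a 241 fr 2.7 ft 8.2 fn 3.1 t 19.9
1 a 257 fr 2.1 ft 8.9 fn 2.4 t 20.5
1 a 273 fr 0.2 ft 9.9 fn 1.7 t 21.1
1 a 289 fr -0.9 ft 9.8 fn 0.9 t 21.7
1 a 305 fr -2.0 ft 8.9 fn 1.4 t 22.3
1 a 321 fr 0.7 ft 8.5 fn 2.4 t 22.9
1 a 337 fr 2.9 ft 8.2 fn 3.2 t 23.5
dc mm -0.29 0.25 w 0.02251
1 const 4.85 amp 5.10 phase(max ft) -62.5 deg rms 1.08
  ft by angle [(-8, np.float64(7.7)), (16, np.float64(6.9)), (40, np.float64(3.6)), (64, np.float64(2.6)), (88, np.float64(2.1)), (112, np.float64(0.3)), (136, np.float64(-1.8)), (161, np.float64(-1.2)), (185, np.float64(4.6)), (209, np.float64(6.1)), (233, np.float64(8.1)), (257, np.float64(8.9)), (281, np.float64(9.6)), (305, np.float64(8.9)), (329, np.float64(6.9))]
```

View pics/s3.png

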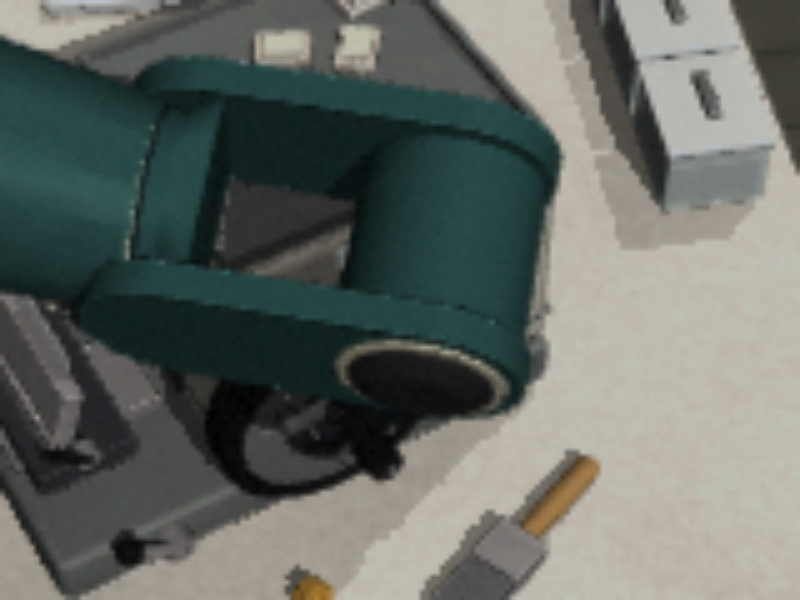

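The picture shows the handle still in the fingers at about (380,450), back near its start, and the brush and trim weight are undisturbed. Now the same turn in reverse.

```bash
python3 -c "
from crank import *
crank(-360)" | tail -1; python3 fit.py; python3 - <<'E'
from crank import *
L=np.array(st["log"]); M=L[L[:,0]==-1]
print([tuple(np.round([np.degrees(r[1]),*r[2:5]],1).tolist()) for r in M[::4]],robot.read_time_s())
E
```

```text
dc mm 0.7 1.02 w 0.0225
1 const 4.85 amp 5.10 phase(max ft) -62.5 deg rms 1.08
  ft by angle [(-8, np.float64(7.7)), (16, np.float64(6.9)), (40, np.float64(3.6)), (64, np.float64(2.6)), (88, np.float64(2.1)), (112, np.float64(0.3)), (136, np.float64(-1.8)), (161, np.float64(-1.2)), (185, np.float64(4.6)), (209, np.float64(6.1)), (233, np.float64(8.1)), (257, np.float64(8.9)), (281, np.float64(9.6)), (305, np.float64(8.9)), (329, np.float64(6.9))]
-1 const -4.92 amp 3.89 phase(max ft) -66.9 deg rms 1.01
  ft by angle [(329, np.float64(-1.3)), (305, np.float64(0.7)), (281, np.float64(-2.0)), (257, np.float64(-2.5)), (233, np.float64(-2.9)), (209, np.float64(-5.5)), (185, np.float64(-7.3)), (161, np.float64(-6.9)), (136, np.float64(-6.2)), (112, np.float64(-7.7)), (88, np.float64(-8.7)), (64, np.float64(-8.1)), (40, np.float64(-7.5)), (17, np.float64(-4.3)), (-7, np.float64(-2.1))]
[(336.5, 0.2, -0.2, 4.6), (304.5, -1.0, 0.7, 3.4), (272.5, -1.1, -1.8, 2.3), (240.5, 0.7, -2.4, 1.5), (208.5, -1.1, -5.5, 2.2), (176.5, -0.8, -8.0, 3.3), (144.5, -2.0, -7.0, 5.3), (112.5, 0.9, -7.7, 6.0), (80.5, 1.5, -8.8, 6.7), (48.5, 2.6, -7.3, 6.3), (16.5, 2.2, -4.3, 5.9), (-15.5, 0.5, -1.7, 6.0)] 37.3333
```

Both directions agree: the clockwise pull peaks with the handle at about -65°. The constant term changes sign with direction, but it points along the motion, which suggests wheel overshoot at the stop. Before picking the side I'll settle the sign with slow creeping moves, where the force must oppose the motion.

```bash
python3 - <<'E'
from crank import *
dc=np.array(st["dc"]); a=st["a"]
for sg in(1,-1):
    out=[]
    for i in range(8):
        a+=sg*np.radians(1); robot.line_to(pos(a)+dc,speed=.012)
        f=np.mean([rforce() for _ in range(10)],0); out.append((round(np.degrees(a),1),round(f@tan(a),1),round(f@rad(a),1)))
    print(sg,out)
st["a"]=a; json.dump(st,open("st.json","w")); print(robot.read_time_s())
E
```

```text
1 [(np.float64(-14.5), np.float64(-2.5), np.float64(0.7)), (np.float64(-13.5), np.float64(-1.1), np.float64(0.3)), (np.float64(-12.5), np.float64(-1.4), np.float64(0.2)), (np.float64(-11.5), np.float64(-1.0), np.float64(0.8)), (np.float64(-10.5), np.float64(-1.7), np.float64(0.2)), (np.float64(-9.5), np.float64(-2.0), np.float64(0.1)), (np.float64(-8.5), np.float64(-2.2), np.float64(1.1)), (np.float64(-7.5), np.float64(-1.7), np.float64(1.0))]
-1 [(np.float64(-8.5), np.float64(4.3), np.float64(-1.4)), (np.float64(-9.5), np.float64(6.4), np.float64(-1.8)), (np.float64(-10.5), np.float64(6.2), np.float64(-2.9)), (np.float64(-11.5), np.float64(6.2), np.float64(-1.2)), (np.float64(-12.5), np.float64(6.4), np.float64(-2.4)), (np.float64(-13.5), np.float64(7.1), np.float64(-2.2)), (np.float64(-14.5), np.float64(6.2), np.float64(-1.7)), (np.float64(-15.5), np.float64(7.0), np.float64(-2.2))]
41.3333
```

Creeping gives -1.7 N clockwise and +6.5 N anticlockwise, a mean pull of +2.4 N clockwise at -11°. The fit predicts about +2.6 N, so the sign is settled and the target handle angle is about +25°. I'll go there and check that the two directions balance.

```bash
python3 - <<'E'
from crank import *
crank(40.8-0,step=6.8,speed=.05)
dc=np.array(st["dc"]); a=st["a"]; m={}
for sg in(1,-1,1):
    out=[]
    for i in range(6 if sg==1 and 1 not in m else (10 if sg<0 else 4)):
        a+=sg*np.radians(1); robot.line_to(pos(a)+dc,speed=.012)
        f=np.mean([rforce() for _ in range(10)],0); out.append((float(round(np.degrees(a),1)),float(round(f@tan(a),1))))
    m.setdefault(sg,out); print(sg,out)
st["a"]=a; json.dump(st,open("st.json","w")); print(np.degrees(a),np.degrees(ang(np.array(robot.read_tcp_pos())-dc)),robot.read_time_s())
E
```

```text
1 a -9 fr -0.6 ft 4.5 fn 6.4 t 41.6
1 a 5 fr 0.5 ft 4.2 fn 6.1 t 42.3
1 a 19 fr -0.3 ft 4.3 fn 6.6 t 42.9
dc mm 0.72 0.97 w 0.02275
1 [(26.3, -1.5), (27.3, -3.4), (28.3, -4.0), (29.3, -4.2), (30.3, -3.6), (31.3, -3.6)]
-1 [(30.3, 0.3), (29.3, 3.4), (28.3, 3.8), (27.3, 3.9), (26.3, 3.7), (25.3, 3.6), (24.3, 3.2), (23.3, 3.5), (22.3, 4.2), (21.3, 2.5)]
1 [(22.3, -2.0), (23.3, -3.5), (24.3, -3.6), (25.3, -4.5)]
25.300000000000004 24.946752098696116 48.1833
```

The two directions balance at 25° (about ±3.7 N), and from smaller angles the pull is towards it. So the heavy side is at the bottom. I'll let it settle and hand in.

```bash
python3 - <<'E'
from h import *
robot.pause(.4); p=np.array(robot.read_tcp_pos()); robot.pause(.3)
print("moved mm",np.linalg.norm(p-robot.read_tcp_pos())*1e3,"w",np.mean([robot.read_grip_width() for _ in range(20)]),rforce().round(1),robot.read_time_s())
robot.job_done()
E
```

```text
moved mm 0.05222410896962239 w 0.023094602313965814 [-1.  -6.8  2.4] 48.8833
the job is handed in; nothing more can be done
```

The job is handed in at 48.9 s. The wheel's heavy side is straight down as far as my force checks can show, the gripper is still holding the handle and the wheel is still. `job_done` reported no verdict.

- **Grip:** I took the handle from above, leaning outwards 20°, with the fingers closed only about 1 mm past contact. A pull test held 28 N without slipping. The grip force itself can't be read, so 50 N per finger is not confirmed.
- **Turning:** I turned the wheel a full turn each way in short, even steps. The pull fits put its clockwise peak with the handle at -62.5° going one way and -66.9° going the other. That means the heavy side is down with the handle at about +25°.
- **Disagreement, resolved:** at the end of each step the drag force pointed along the motion instead of against it, probably because the wheel overshot slightly. Slow creeping moves gave the expected opposing drag and showed a clockwise pull of about 2.4 N at -11°. That settles that +25° is heavy side down, not up.
- **Last checks:** creeping through +25° took about the same force both ways (roughly -3.7 N and +3.7 N), so no net pull is left there. The tool moved 0.05 mm over 0.3 s, and the finger gap was still 23 mm.
- **Bystanders:** I took no final picture. In the one after the first full turn, the brush and trim weight were undisturbed. The other things were mostly out of that view.

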